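Pin the sample carousel to its indexer and hold it at the third stop

TASK

Take the loose steel drive pin out of the black tube rack and push it fully home, through the hole in the carousel plate and the driver arm beneath it, so that the carousel turns with the knob. Then take the indexing knob on top of the carousel and turn it clockwise, counting three clicks, to the third stop and not past it, and finish while still gripping the knob there, so that the carousel is held still for the label reader. Leave the tubes in the rack and the other things on the bench as they are.

Things in the scene. Friction and masses are not known exactly. Their poses are not given: they have to be found in the camera images.
- drive_pin: Loose round steel pin, 68 mm long, 80 g, upright in the middle row of the black rack, away from the tubes. Upper 36 mm: grip head of 18 mm diameter; below it a 32 mm shank of 10 mm diameter, its foot tapered to 6 mm over the last 4 mm. Origin: centre of the foot, z to the head (shoulder at z = 32 mm). Its shoulder rests on the rack's top (50 mm up) and, when home, on the carousel plate.
- pin_hole (a point): Mouth of the 11.6 mm pin hole in the carousel's round aluminium plate, in a dark steel bush: 66 mm from the axis (-x points away from it), 68 mm above the bench, z up; no tubes within 55 degrees round the rim. The plate is 12 mm thick; 4 mm below it is the driver arm, 12 mm thick, with an equal hole in line at the start. The plate turns freely, with light friction, until pinned.
- driver_hole (a point): Mouth of the equal hole in the driver arm, 52 mm above the bench, straight under pin_hole at the start. It turns with the knob.
- index_knob: Black knob on the carousel's upright axis, joined to the driver arm: 44 mm round skirt and above it a bar grip 14 mm thick, 42 mm long, from 113 to 141 mm above the bench. Origin: on the axis, 131 mm above the bench; the bar runs along the knob's y axis (white line at its +y end): close on it along its x axis. The rim tubes reach 97 mm, the seated pin 104 mm, the reader 101 mm above the bench.
- indexer (a joint): Turn of the knob and driver arm, rad, 0 at the start, growing clockwise seen from above. A star wheel and spring ball inside give a click stop every 20 degrees (0.349 rad) all round: first 0.349, second 0.698, third 1.047, fourth 1.396. No end stop. A click takes about 0.12 N m; past half way the knob snaps to the next stop, and it stays there.
- carousel (a joint): Turn of the carousel plate with its tubes, rad, 0 at the start, growing clockwise seen from above. It follows the indexer only through the pin, with up to 0.04 rad of play.
- tube_rack: Black block rack for tubes, 190 x 80 x 50 mm, fixed, 8 x 3 holes of 15 mm. Origin: centre of its underside, x along its length. The pin stands at x = -55 mm, y = 0; loose tubes stand towards the +x end.
- carousel_base: Fixed base of the carousel, origin on the carousel's axis at bench height; round foot of 118 mm radius. The label reader, a grey box 66 mm wide, stands on its +x side, 132 to 184 mm from the axis; at the start the pin hole lies on its -x side.
- rack_tube_1: Loose capped sample tube, 13 mm diameter, 80 mm tall, in the rack. To be left alone.
- rack_tube_2: Another such tube in the rack. To be left alone.
- rack_tube_3: Another such tube in the rack. To be left alone.
- wash_bottle: White bottle, 68 mm diameter, 150 mm tall, origin under its centre. To be left alone.
- beaker: White plastic beaker, 64 mm diameter, 85 mm tall, origin under its centre. To be left alone.
- timer: Flat white bench timer, 65 x 65 x 20 mm, origin under its centre. To be left alone.

How it is judged:
By the outcome, as a careful person would: the job done as asked, in the order asked, and still so for the second after the job is handed in, while the arm keeps its last pose, push and grip.
It also fails if it takes over 58 s, if anything falls off the work surface, if the arm or the gripper's body presses on something with over 40 N, if the wrist force passes 120 N, or if a joint passes its speed limit or range.

ROBOT

A 7-joint arm with a two-finger parallel gripper is mounted at the origin on the work surface. World frame = base frame: x ahead of the robot, y to its left, z up, the work surface at z = 0. Lengths are in m, angles in rad, forces in N, time in s.
With the tool pointing down it reaches from about 0.425 to 1.025 m from the base axis. Payload 9.4 kg.
Tool frame: the origin (TCP) lies midway between the tips of the shut fingers; the grasp point (between the pads) lies 19 mm behind it (arm.grasp_offset is the z of the grasp point in the tool frame, in m); z points along the fingers, y is the direction in which the jaws open and shut (so a half turn about z gives the same grasp; the last joint's range is limited). The gripper opens to 85 mm and grips with 20 to 120 N. Pads are 22 mm wide; open, the fingers measure 114 mm over their backs; the gripper's body (76 mm by 85 mm) begins 54 mm behind the grasp point. The pads swing forward as they close: fully open they stand 13 mm farther back than shut.
Start: joints at [1.051, 0.599, -0.003, 1.599, 0.002, 0.943, -0.08], TCP at [0.311, -0.655, 0.231] pointing down, gripper open.
Joint ranges: [-2.57, 2.57], [-0.35, 1.97], [-1.29, 1.29], [0.11, 2.56], [-1.05, 4.19], [0.11, 1.86], [-2.63, 2.63]. Speed limits (rad/s): [2.22, 2.22, 3.01, 3.01, 3.14, 3.14, 3.14].

INTERFACE

Orientations are given as [roll, pitch, yaw] about the fixed x, y, z axes, in that order (R = Rz(yaw) Ry(pitch) Rx(roll)).
In Python, from cell import arm, viewer gives the robot as it stands.
- The arm moves only by the tool arm_command, never from a script. Its argument "steps" is a list of rows, each a list of 3 entries, a list of its own where there are three numbers: the turn, a rotation vector about the tool's x, y, z in rad, then the shift along the tool's x, y, z in cm, then the finger opening in cm, from 0 to 8.54. In form: [[[rx, ry, rz], [tx, ty, tz], hand], ...]. A call has exactly 5 rows; each row is the pose to reach, as a shift and turn from the pose measured when the call began, along the tool's axes at that moment; what a row does not reach only later rows make up. A row lasts 1/12 s, in which the tool goes at most 41.7 mm and 7.16 degrees, less where a joint would pass 70% of its speed; a pose out of reach is approached as far as the arm can. A call with a gripper value outside its range is refused whole. The fingers move at their own pace and stop on an object; "newtons" is the grip in N (left out, the last holds). Time passes only in rows, so rows that repeat a pose let the fingers close, or fill a call up. It gives the time, the measured TCP pose, the force and the opening at its end, in the units of the state.
- arm.get_obs(): the state, without advancing time (a new reading comes with each control period).
- viewer.grab_frame(name): name is "scene" or "side" or "wrist"; returns the picture (400x640x3 uint8, red, green, blue); there is no depth.
- viewer.calibration(name): a dict with "mtx" (3x3 intrinsics, pixels), "R" (3x3) and "t" (3): a world point X has camera coordinates R X + t; the wrist camera has in their place "T_tool_cam" (4x4, takes a point from camera to tool coordinates, whose origin is the TCP and whose axes are the flange's). Camera axes: x right, y down, z forward; pixel columns grow to the right and rows downward; lengths in m; the calibration is good to about 2 mm. A picture is of the moment at which its call begins: read the wrist's pose just before it. calibration takes no time and is no camera call.
- arm.sign_off(): hands the job in, once; it reports no verdict.
The state is a dict: "t": time; "qpos": joint angles; "dq": joint speeds; "joint_efforts": joint torques, N m; "tcp_pos": TCP position; "tool_rot": TCP orientation; "ft_force": force on the tool from outside, world axes, zero at the start; "ft_torque": the same for the moment, N m; "opening": finger opening in m.
Only numpy, scipy, OpenCV 4.12 (cv2) and the standard library are available. Lean on these libraries where they do the work, as an engineer would, in place of code of your own. Each camera call takes 0.05 s, during which the arm holds its last target. There are 200 camera calls.

## Working session

There is one attempt and no reset: what is moved stays moved. The work goes in short steps, Python scripts to look and compute and a tool call to move; the robot and the scene stay as the last step left them, time stands still between calls to the robot, and variables do not carry over. Pictures are saved under pics/ and viewed, about 8 in all and at most 12, crops included, and the job is handed in when it is done.

Besides the shell and the picture viewer there is one more tool, called after ">>>" by a JSON object that holds its "name" and its "arguments". arm_command: Moves the arm, as the interface text tells. Its arguments: {"type":"object","properties":{"steps":{"type":"array"},"newtons":{"type":"number"}},"required":["steps"]}

```bash
mkdir -p pics; ls; python3 - <<'E'
from cell import arm, viewer
import cv2, numpy as np
o=arm.get_obs(); print(o, arm.grasp_offset)
for n in ("scene","side"):
    f=viewer.grab_frame(n); cv2.imwrite(f"pics/{n}0.png",f[...,::-1])
    c=viewer.calibration(n); print(n,c)
f=viewer.grab_frame("wrist"); cv2.imwrite("pics/wrist0.png",f[...,::-1]); print(viewer.calibration("wrist"))
E
```

```text
pics
{'t': 0.0, 'qpos': array([ 1.05128969,  0.60016953, -0.00254099,  1.60015227,  0.00178382,
        0.94290323, -0.07978198]), 'dq': array([ 0.00070778, -0.00173126,  0.00026669,  0.00106579,  0.00188647,
        0.00112775, -0.00021042]), 'joint_efforts': array([ 2.22772302e-03, -7.76455235e+01,  1.56494614e+00, -2.58013272e+01,
        1.22121535e-02,  9.02052037e-03,  2.18047703e-06]), 'tcp_pos': array([ 0.31042272, -0.65464039,  0.23037691]), 'tool_rot': array([-3.13996826e+00,  1.36668787e-04,  4.42871941e-01]), 'ft_force': array([ 0.13011341, -0.01618326, -0.31216167]), 'ft_torque': array([ 0.02066248, -0.03011829, -0.00531054]), 'opening': 0.08531666668634914} -0.0187
scene {'mtx': array([[433.89355641,   0.        , 322.81277881],
       [  0.        , 433.89355641, 197.85485147],
       [  0.        ,   0.        ,   1.        ]]), 'R': array([[-0.59662788,  0.80247656,  0.00815794],
       [ 0.46774982,  0.35598842, -0.80900083],
       [-0.65210834, -0.47885657, -0.58775088]]), 't': array([ 0.32133734, -0.16910407,  1.59767986])}
side {'mtx': array([[381.30804744,   0.        , 312.70576474],
       [  0.        , 381.30804744, 201.2912531 ],
       [  0.        ,   0.        ,   1.        ]]), 'R': array([[-0.99471774, -0.1013296 , -0.01639932],
       [-0.04735908,  0.59478384, -0.80248944],
       [ 0.09106998, -0.79747382, -0.59644092]]), 't': array([0.52099314, 0.12748636, 1.18817975])}
{'mtx': array([[354.22310573,   0.        , 324.66252492],
       [  0.        , 354.22310573, 203.18199392],
       [  0.        ,   0.        ,   1.        ]]), 'T_tool_cam': array([[-8.51347702e-04, -9.44247902e-01, -3.29234225e-01,
         8.48968540e-02],
       [ 9.99999386e-01, -1.03747769e-03,  3.89658615e-04,
        -1.42111803e-03],
       [-7.09507493e-04, -3.29233691e-01,  9.44248205e-01,
        -1.43659552e-01],
       [ 0.00000000e+00,  0.00000000e+00,  0.00000000e+00,
         1.00000000e+00]])}
```

View pics/scene0.png

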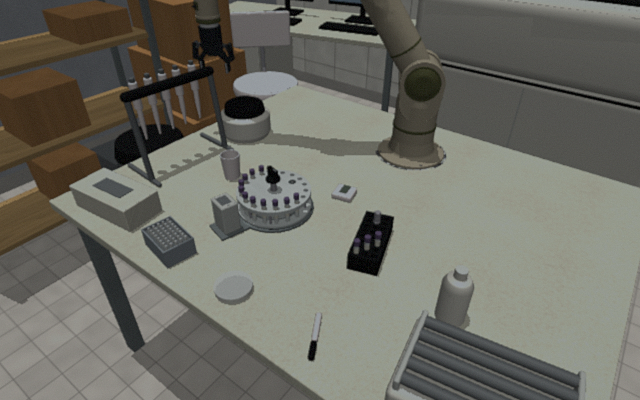

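View pics/side0.png

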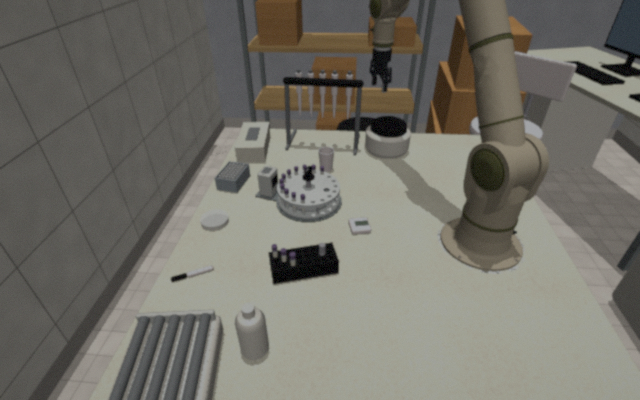

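The scene view shows the carousel at about (273,195) with its knob at (272,177), the rack at (372,242) with the pin at (377,219), and the timer at (344,192). In the side view the carousel is at (309,190) and the pin at (322,250). Next I'll get rough positions and an enlarged view.

```bash
cat > h.py <<'E'
from cell import arm, viewer
import cv2, numpy as np
from scipy.spatial.transform import Rotation as Ro
def cam(n,o=None):
    c=viewer.calibration(n)
    if n!="wrist": return c["mtx"],c["R"],c["t"]
    o=o or arm.get_obs(); T=np.eye(4); T[:3,:3]=Ro.from_euler("xyz",o["tool_rot"]).as_matrix(); T[:3,3]=o["tcp_pos"]
    M=np.linalg.inv(T@c["T_tool_cam"]); return c["mtx"],M[:3,:3],M[:3,3]
def ray(C,px):
    K,R,t=C; d=R.T@np.linalg.solve(K,[px[0],px[1],1.]); return -R.T@t,d
def onz(C,px,z):
    c,d=ray(C,px); return c+d*(z-c[2])/d[2]
def proj(C,X):
    K,R,t=C; p=K@(R@np.asarray(X,float)+t); return p[:2]/p[2]
def two(C1,p1,C2,p2):
    c,d=ray(C1,p1); e,f=ray(C2,p2); A=np.array([d,-f]).T; s=np.linalg.lstsq(A,e-c,rcond=None)[0]
    a,b=c+d*s[0],e+f*s[1]; return (a+b)/2,np.linalg.norm(a-b)
E
python3 - <<'E'
from h import *
S,D=cam("scene"),cam("side")
for n,a,b in(("pin",(377,214),(322,246)),("knob",(272,170),(309,170)),("timer",(344,190),(359,225)),("bottle",(461,270),(249,310))):
    print(n,two(S,a,D,b))
a=cv2.imread("pics/scene0.png")[150:280,210:410]; b=cv2.imread("pics/side0.png")[150:280,240:390]
cv2.imwrite("pics/c1.png",np.vstack([cv2.resize(a,(700,455),interpolation=3)]))
E
```

```text
pin (array([0.48189683, 0.13945305, 0.07690254]), np.float64(0.000309815940878695))
knob (array([ 0.55170088, -0.17274025,  0.13179234]), np.float64(0.0013619543913608889))
timer (array([ 0.37469915, -0.03751337,  0.01723341]), np.float64(0.007516501455427668))
bottle (array([0.61641586, 0.41933676, 0.14252602]), np.float64(0.003831580597422473))
```

View pics/c1.png

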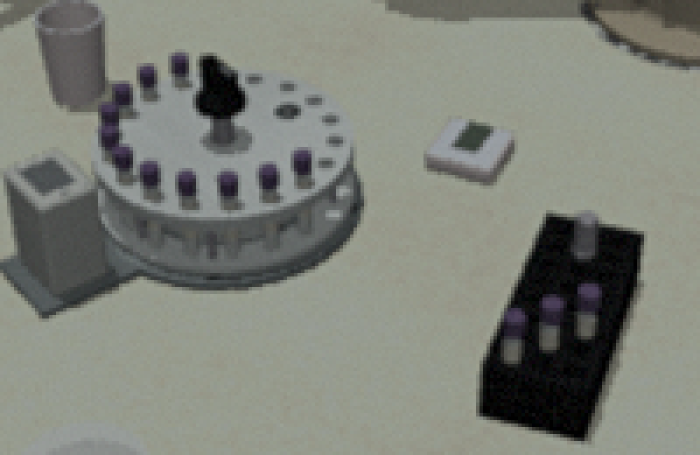

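```bash
python3 - <<'E'
from h import *
S=cam("scene"); c=lambda u,v:(210+u/3.5,150+v/3.5)
h=onz(S,c(288,111),.068);print("hole",h)
a=np.array([.552,-.173]);d=h[:2]-a;print(np.linalg.norm(d),np.arctan2(d[1],d[0]))
p,q=onz(S,c(548,214),.05),onz(S,c(642,235),.05);e=q-p;print("rack short",p,q,np.linalg.norm(e),np.arctan2(e[1],e[0]))
for u in((515,315),(551,301),(589,290)):print("tube",onz(S,c(*u),.09))
o=arm.get_obs();R=Ro.from_euler("xyz",o["tool_rot"]).as_matrix()
g=np.array([.482-.02,.140,.23]);print("shift cm",R.T@(g-o["tcp_pos"])*100)
E
```

```text
hole [ 0.49024095 -0.15154167  0.068     ]
0.06538073519623097 2.8071891606737003
rack short [0.45737146 0.09311559 0.05      ] [0.43536247 0.16701002 0.05      ] 0.07710240740443824 1.8602736760645708
tube [0.61565082 0.16148092 0.09      ]
tube [0.58764388 0.1737363  0.09      ]
tube [0.56096357 0.18912365 0.09      ]
shift cm [ 47.74684694 -65.31615566   0.13311174]
```

```bash
python3 - <<'E'
from h import *
S=cam("scene");D=cam("side")
for n,p in dict(stand1=(155,182),stand2=(226,147),bowl=(247,138),beaker=(231,179)).items():print(n,onz(S,p,0)[:2])
print("standtop",two(S,(125,96),D,(287,81)),two(S,(212,73),D,(361,83)))
E
```

```text
stand1 [ 0.68812676 -0.57535017]
stand2 [ 0.38529597 -0.56334577]
bowl [ 0.28735147 -0.55134605]
beaker [ 0.52480175 -0.39061896]
standtop (array([ 0.68800598, -0.61577963,  0.28423593]), np.float64(0.006562698556584529)) (array([ 0.38612273, -0.5820758 ,  0.28397994]), np.float64(0.011710765055885496))
```

>>> {"name": "arm_command", "arguments": {"steps": [[[0,0,0],[1.4,-2.9,-1.5],8.54],[[0,0,0],[2.8,-5.8,-3],8.54],[[0,0,0],[4.2,-8.7,-4.5],8.54],[[0,0,0],[5.6,-11.6,-6],8.54],[[0,0,0],[7,-14.4,-6],8.54]]}}

```text
t: 0.57
tcp_pos: [0.3124, -0.494, 0.2932]
tool_rot: [3.139, -0.001, 0.443]
ft_force: [1.0, -0.5, 0.3]
opening: 0.0851
```

>>> {"name": "arm_command", "arguments": {"steps": [[[0,0,0],[2.4,-2.7,0],8.54],[[0,0,0],[4.8,-5.4,0],8.54],[[0,0,0],[7.2,-8,0],8.54],[[0,0,0],[9.6,-10.6,0],8.54],[[0,0,0],[12,-13.2,0],8.54]]}}

```text
t: 0.98
tcp_pos: [0.3644, -0.3217, 0.2931]
tool_rot: [3.139, -0.001, 0.442]
ft_force: [-0.2, -0.6, -0.7]
opening: 0.0852
```

>>> {"name": "arm_command", "arguments": {"steps": [[[0,0,0],[2.9,-2.4,0],8.54],[[0,0,0],[5.8,-4.8,0],8.54],[[0,0,0],[8.7,-7.2,0],8.54],[[0,0,0],[11.6,-9.6,0],8.54],[[0,0,0],[14.5,-12,0],8.54]]}}

```text
t: 1.4
tcp_pos: [0.4443, -0.1494, 0.293]
tool_rot: [3.139, -0.001, 0.442]
ft_force: [0.3, -1.2, -0.4]
opening: 0.0851
```

```bash
cat > st.py <<'E'
from h import *
import sys
# st.py x y z yaw : move needed, in tool axes
o=arm.get_obs();np.set_printoptions(precision=4,suppress=True)
print(o["t"],o["tcp_pos"],o["tool_rot"],o["ft_force"],o["ft_torque"],o["opening"],o["qpos"])
if len(sys.argv)>4:
    v=list(map(float,sys.argv[1:5]));R=Ro.from_euler("xyz",o["tool_rot"])
    G=Ro.from_euler("xyz",[np.pi,0,v[3]])
    print("rot",(R.inv()*G).as_rotvec(),"shift",R.inv().apply(np.array(v[:3])-o["tcp_pos"])*100)
E
python3 st.py .46 .14 .23 .29; python3 -c "
from h import *
cv2.imwrite('pics/w1.png',viewer.grab_frame('wrist')[...,::-1])"
```

```text
1.4 [ 0.4443 -0.1494  0.293 ] [ 3.139  -0.0007  0.4423] [ 0.2522 -1.1658 -0.4458] [-0.0532 -0.0431  0.0134] 0.08513769925734267 [ 0.3502  0.2188 -0.1795  2.0847  0.0543  0.8402 -0.9898]
rot [ 0.0026 -0.0009  0.1523] shift [ 13.8    -25.5013   6.2402]
```

View pics/w1.png

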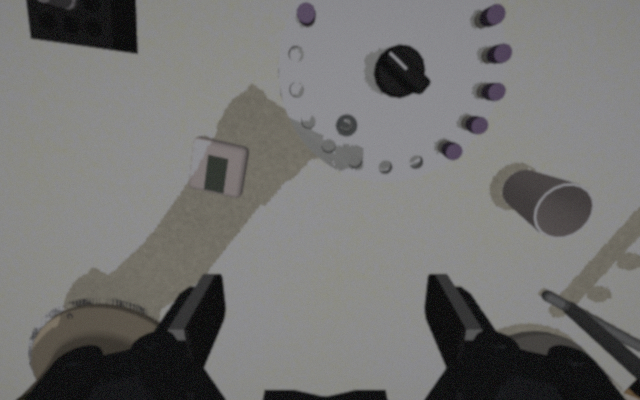

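```bash
python3 - <<'E'
from h import *
C=cam("wrist");f=cv2.imread("pics/w1.png");g=f.max(2)
np.set_printoptions(precision=4,suppress=True)
n=cv2.connectedComponentsWithStats((g[:,:]<45).astype(np.uint8))
for i in range(1,n[0]):
    x,y,w,h,a=n[2][i]
    if a>60 and y<200: print("dark",n[2][i],n[3][i])
# hole centre, knob
r=g[110:140,332:362]; print(r[::3,::3])
k=f[40:105,365:440].max(2); m=(k>90); 
n=cv2.connectedComponentsWithStats(m.astype(np.uint8))
for i in range(1,n[0]): print("bright",n[2][i],n[3][i]+[365,40])
w=[(390,53),(407,71)]
P=[onz(C,p,.141) for p in w];d=P[0]-P[1];print(P,np.arctan2(d[1],d[0]),np.linalg.norm(d))
h=onz(C,(346,124),.068);print("hole",h,"skirt c",onz(C,(400,71),.113),onz(C,(400,71),.1))
cv2.imwrite("pics/c2.png",cv2.resize(f[30:150,320:450],None,fx=5,fy=5,interpolation=cv2.INTER_CUBIC))
E
```

```text
dark [  27    0  110   52 4582] [85.9123 22.584 ]
dark [480  10  10  15  81] [483.5679  18.5802]
dark [ 375   46   54   51 1910] [400.555   72.5173]
dark [487  47   9  15  74] [490.5676  54.8784]
[[144 147 142 144 146 145 143 142 146 145]
 [142 144 144 143 137 129 140 144 144 142]
 [144 145 135  91  68  67  76 119 145 144]
 [144 141  91  68  94  93  72  69 129 146]
 [144 133  66  64  79  99  88  67  96 142]
 [142 115  64  67  71  66  75  68  85 142]
 [144 132  71  77  78  76  69  64  99 142]
 [146 142  93  67  63  61  67  75 130 146]
 [147 142 128  95  73  71  80 128 142 145]
 [145 145 141 142 137 133 140 144 144 146]]
bright [   0    0   75   65 2598] [403.5412  72.2506]
bright [25 12 17 18 73] [397.5205  60.2192]
[array([ 0.5637, -0.1413,  0.141 ]), array([ 0.5581, -0.1596,  0.141 ])] 1.2745363944323453 0.019202943415846756
hole [ 0.4955 -0.1425  0.068 ] skirt c [ 0.5589 -0.1594  0.113 ] [ 0.5603 -0.1616  0.1   ]
```

View pics/c2.png

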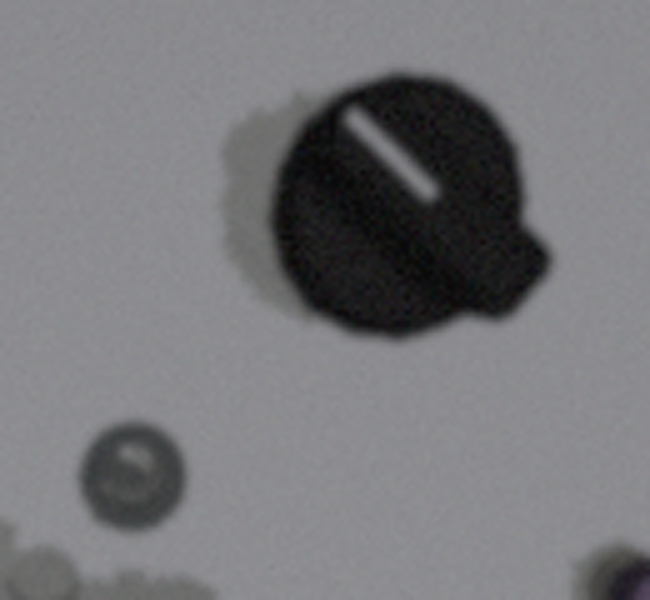

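```bash
python3 st.py .46 .13 .24 .29
```

```text
1.45 [ 0.4478 -0.1424  0.2932] [ 3.1407 -0.0042  0.4498] [2.4814 6.035  0.4962] [ 0.3868 -0.1742  0.0405] 0.085055551132941 [ 0.3434  0.2199 -0.188   2.0826  0.0526  0.8396 -0.9962]
rot [ 0.0006 -0.0042  0.1598] shift [ 12.9234 -24.0045   5.352 ]
```

>>> {"name": "arm_command", "arguments": {"steps": [[[0,0,0.03],[1.6,-3,0.5],8.54],[[0,0,0.06],[3.3,-6,1.2],8.54],[[0,0,0.09],[5,-9.2,2],8.54],[[0,0,0.12],[6.7,-12.4,2.8],8.54],[[0,0,0.16],[8.2,-15.4,3.6],8.54]]}}

```text
t: 1.87
tcp_pos: [0.4547, 0.0337, 0.2571]
tool_rot: [3.141, -0.005, 0.289]
ft_force: [0.7, -0.9, 0.4]
opening: 0.0852
```

```bash
python3 st.py .46 .13 .24 .29
```

```text
1.8667 [0.4547 0.0337 0.2571] [ 3.1415 -0.0047  0.2886] [ 0.7342 -0.8612  0.3718] [ 0.0367 -0.0533 -0.0467] 0.08519083017260545 [-0.0005  0.2506 -0.2433  2.1545  0.0884  0.7408 -1.5838]
rot [ 0.0001 -0.0047 -0.0014] shift [ 3.2427 -9.0821  1.7286]
```

>>> {"name": "arm_command", "arguments": {"steps": [[[0,-0.005,0],[1.1,-3.1,0.6],8.54],[[0,-0.005,0],[2.2,-6.2,1.2],8.54],[[0,-0.005,0],[3.2,-9.1,1.7],8.54],[[0,-0.005,0],[3.2,-9.1,1.7],8.54],[[0,-0.005,0],[3.2,-9.1,1.7],8.54]]}}

```text
t: 2.28
tcp_pos: [0.4592, 0.1315, 0.2399]
tool_rot: [-3.141, 0.001, 0.292]
ft_force: [-0.2, 0.1, -0.1]
opening: 0.0855
```

```bash
python3 - <<'E'
from h import *
C=cam("wrist");f=viewer.grab_frame("wrist")[...,::-1]
o=arm.get_obs();print(o["tcp_pos"],o["tool_rot"])
f=f.copy();cv2.imwrite("pics/w2.png",f)
E
```

```text
[0.45927531 0.1299416  0.23999524] [3.14125102e+00 1.28375973e-03 2.89927136e-01]
```

View pics/w2.png

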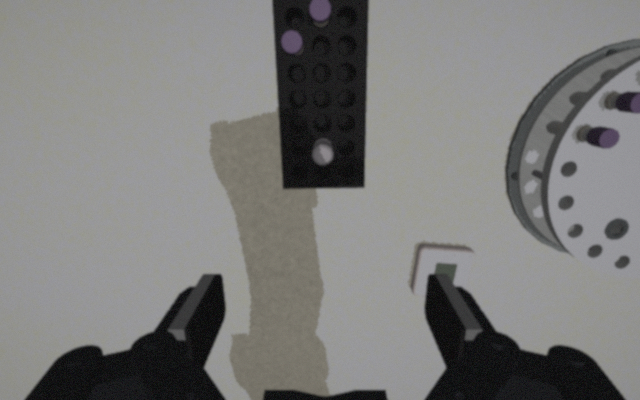

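```bash
python3 - <<'E'
from h import *
C=cam("wrist");f=cv2.imread("pics/w2.png");g=f.max(2)
m=(g[130:175,300:345]>80).astype(np.uint8);n=cv2.connectedComponentsWithStats(m);print(n[2],n[3]+[300,130])
i=1+np.argmax(n[2][1:,4]);p=n[3][i]+[300,130]
x,y,w,h,_=n[2][i]
# head top disc: lower edge of blob is nearest camera side
print("pin at centroid z.08:",onz(C,p,.08),"z.086",onz(C,p,.086),"edges",onz(C,(300+x,p[1]),.086),onz(C,(300+x+w,p[1]),.086))
E
python3 st.py .482 .137 .14 .29
```

```text
[[   0    0   45   45 1730]
 [  14   14   19   20  295]] [[321.84450867 151.70462428]
 [322.91186441 153.73220339]]
pin at centroid z.08: [0.4814878  0.13935883 0.08      ] z.086 [0.48264777 0.13968023 0.086     ] edges [0.48049402 0.14692845 0.086     ] [0.48508595 0.13147479 0.086     ]
2.3333 [0.4593 0.1299 0.24  ] [3.1413 0.0013 0.2899] [0.1184 0.0616 0.0715] [0.0008 0.004  0.0175] 0.08556320853513613 [-0.1846  0.3047 -0.2678  2.1289  0.1205  0.7231 -1.8121]
rot [ 0.0003  0.0013 -0.0001] shift [ 2.3922 -0.0301  9.9965]
```

>>> {"name": "arm_command", "arguments": {"steps": [[[0,0,0],[1.2,-0.1,3],8.54],[[0,0,0],[2.4,-0.3,6],8.54],[[0,0,0],[2.4,-0.3,9],8.54],[[0,0,0],[2.4,-0.3,11],8.54],[[0,0,0],[2.4,-0.3,12],8.54]]}}

```text
t: 2.75
tcp_pos: [0.4805, 0.1373, 0.1178]
tool_rot: [3.14, 0.005, 0.288]
ft_force: [0.0, -0.4, 0.8]
opening: 0.0855
```

```bash
python3 st.py .482 .1395 .059 .29; python3 -c "
from h import *
C=cam('wrist');print(proj(C,[.482,.1395,.086]));cv2.imwrite('pics/w3.png',viewer.grab_frame('wrist')[...,::-1])"
```

```text
2.75 [0.4805 0.1373 0.1178] [3.1403 0.0046 0.2876] [ 0.0253 -0.3794  0.8128] [-0.0612  0.0449  0.0152] 0.08550791556868534 [-0.2513  0.5163 -0.1971  2.1985  0.2256  0.4499 -1.9107]
rot [ 0.0013  0.0046 -0.0024] shift [ 0.2326 -0.1776  5.882 ]
[323.93320167 240.13786886]
```

View pics/w3.png

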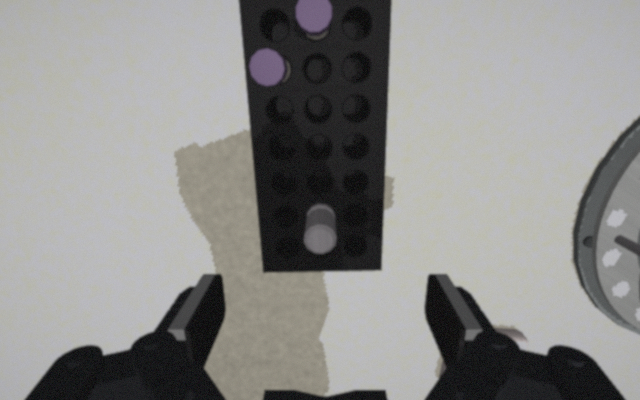

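>>> {"name": "arm_command", "arguments": {"steps": [[[0,0.005,0],[0.1,-0.1,2],8.54],[[0,0.005,0],[0.25,-0.25,4],8.54],[[0,0.005,0],[0.25,-0.25,5.2],8.54],[[0,0.005,0],[0.25,-0.25,5.9],8.54],[[0,0.005,0],[0.25,-0.25,5.9],8.54]]}}

```text
t: 3.22
tcp_pos: [0.4817, 0.1396, 0.0582]
tool_rot: [3.14, 0.001, 0.287]
ft_force: [0.1, -0.6, -0.8]
opening: 0.0855
```

>>> {"name": "arm_command", "arguments": {"steps": [[[0,0,0],[0,0,0],1.5],[[0,0,0],[0,0,0],1.5],[[0,0,0],[0,0,0],1.5],[[0,0,0],[0,0,0],1.5],[[0,0,0],[0,0,0],1.5]], "newtons": 50}}

```text
t: 3.63
tcp_pos: [0.482, 0.1396, 0.0587]
tool_rot: [3.14, 0.0, 0.287]
ft_force: [-0.8, -0.8, 0.0]
opening: 0.0255
```

>>> {"name": "arm_command", "arguments": {"steps": [[[0,0,0],[0,0,0],1.0],[[0,0,0],[0,0,0],1.0],[[0,0,0],[0,0,0],1.0],[[0,0,0],[0,0,0],1.0],[[0,0,0],[0,0,0],1.0]], "newtons": 50}}

```text
t: 4.05
tcp_pos: [0.4821, 0.1397, 0.0589]
tool_rot: [3.14, -0.0, 0.287]
ft_force: [-0.4, -0.6, 5.1]
opening: 0.0166
```

```bash
python3 st.py .482 .1395 .059 .29
```

```text
4.05 [0.4821 0.1397 0.0589] [ 3.1398 -0.0001  0.2869] [-0.3603 -0.5866  5.1053] [-0.1989  0.0994 -0.0384] 0.016602679139199942 [-0.3017  0.6204 -0.1354  2.234   0.2729  0.3022 -1.9571]
rot [ 0.0018 -0.0001 -0.0031] shift [-0.0152  0.0122 -0.0071]
```

>>> {"name": "arm_command", "arguments": {"steps": [[[0,0,0],[0,0,-2],1.0],[[0,0,0],[0,0,-4],1.0],[[0,0,0],[0,0,-6.5],1.0],[[0,0,0],[0,0,-9],1.0],[[0,0,0],[0,0,-11.5],1.0]]}}

```text
t: 4.47
tcp_pos: [0.4815, 0.1398, 0.1748]
tool_rot: [3.14, 0.001, 0.287]
ft_force: [-0.4, 0.3, -0.6]
opening: 0.0165
```

```bash
python3 st.py .492 -.1495 .17 -.334; python3 -c "
from h import *
C=cam('wrist');o=arm.get_obs();R=Ro.from_euler('xyz',o['tool_rot'])
for z in (0,.041):print(proj(C,o['tcp_pos']+R.apply([0,0,z])))"
```

```text
4.4667 [0.4815 0.1398 0.1748] [3.1399 0.001  0.2871] [-0.4176  0.331  -0.6311] [ 0.0604 -0.0065  0.0079] 0.01647578223581402 [-0.217   0.4259 -0.2434  2.1492  0.1836  0.5866 -1.8766]
rot [0.0019 0.0004 0.6211] shift [-7.1877 28.0395  0.5311]
[327.63631577 273.95362396]
[327.00348451 236.77175666]
```

>>> {"name": "arm_command", "arguments": {"steps": [[[0,0,0.06],[-0.8,3.1,0],1.0],[[0,0,0.12],[-1.6,6.2,0],1.0],[[0,0,0.18],[-2.4,9.3,0],1.0],[[0,0,0.25],[-3.2,12.4,0],1.0],[[0,0,0.31],[-4,15.5,0],1.0]]}}

```text
t: 4.88
tcp_pos: [0.4867, -0.0216, 0.175]
tool_rot: [3.14, 0.001, -0.026]
ft_force: [0.8, 0.1, -0.9]
opening: 0.0159
```

```bash
python3 st.py .492 -.1495 .17 -.334
```

```text
4.8833 [ 0.4867 -0.0216  0.175 ] [ 3.1397  0.0007 -0.026 ] [ 0.7778  0.0905 -0.8908] [ 0.0551 -0.0857 -0.0088] 0.01588249874887071 [ 0.0452  0.406  -0.1591  2.1831  0.1211  0.5614 -1.8006]
rot [0.002  0.0004 0.308 ] shift [ 0.8662 12.7688  0.5222]
```

>>> {"name": "arm_command", "arguments": {"steps": [[[0,0,0.1],[0.3,3.2,0.2],1.0],[[0,0,0.2],[0.6,6.6,0.5],1.0],[[0,0,0.31],[0.9,10,0.5],1.0],[[0,0,0.31],[0.9,12.8,0.5],1.0],[[0,0,0.31],[0.9,12.8,0.5],1.0]]}}

```text
t: 5.3
tcp_pos: [0.4915, -0.1559, 0.1699]
tool_rot: [3.137, -0.0, -0.343]
ft_force: [0.1, 0.5, -1.3]
opening: 0.0164
```

>>> {"name": "arm_command", "arguments": {"steps": [[[0,0,0],[0,0,0],1.0],[[0,0,0],[0,0,0],1.0],[[0,0,0],[0,0,0],1.0],[[0,0,0],[0,0,0],1.0],[[0,0,0],[0,0,0],1.0]]}}

```text
t: 5.72
tcp_pos: [0.4916, -0.1547, 0.17]
tool_rot: [3.137, -0.0, -0.342]
ft_force: [-0.5, 0.2, 0.2]
opening: 0.0163
```

```bash
python3 st.py .492 -.1495 .17 -.334; python3 -c "
from h import *
C=cam('wrist');o=arm.get_obs();R=Ro.from_euler('xyz',o['tool_rot']);print(proj(C,[.492,-.1495,.068]))
f=viewer.grab_frame('wrist')[...,::-1];cv2.imwrite('pics/w4.png',f)
cv2.imwrite('pics/c4.png',cv2.resize(f[180:340,220:440],None,fx=3.6,fy=3.6,interpolation=2))"
```

```text
5.7167 [ 0.4916 -0.1547  0.17  ] [ 3.1373 -0.0001 -0.3415] [-0.501   0.24    0.2261] [0.1156 0.0485 0.0334] 0.016268802784087016 [ 0.2421  0.4387 -0.0685  2.1325  0.0615  0.5727 -1.784 ]
rot [ 0.0043 -0.0001 -0.0075] shift [-0.1396 -0.5048 -0.0065]
[318.37705933 202.99441151]
```

View pics/c4.png

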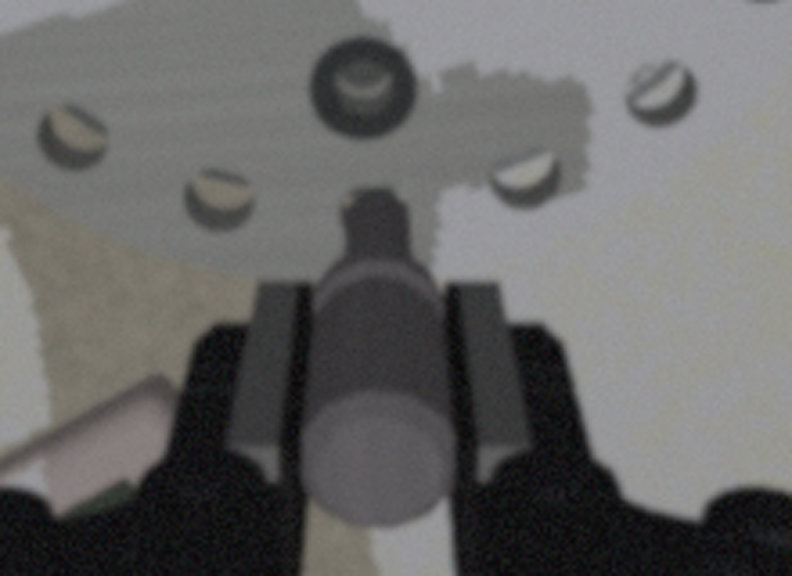

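```bash
python3 - <<'E'
from h import *
np.set_printoptions(precision=4,suppress=True)
o=arm.get_obs();c=viewer.calibration("wrist");T=c["T_tool_cam"];K=c["mtx"]
def tool(px,z):  # point in tool coords at tool z
    d=T[:3,:3]@np.linalg.solve(K,[*px,1.]);p=T[:3,3];return p+d*(z-p[2])/d[2]
q=lambda u,v:(220+u/3.6,180+v/3.6)
for nm,u,z in(("headtop ctr",(378,462),-.027),("head L",(302,462),-.027),("head R",(457,462),-.027),("head bottom edge",(378,525),-.027),("shoulder far edge?",(377,262),.009),("foot far edge",(377,187),.041),("hole",(363,88),.170-.068),("bush L",(310,88),.102),("bush R",(417,88),.102)):print(nm,tool(q(*u),z))
M=np.linalg.inv(T)
for z in(-.027,.009,.041):
    p=K@(M[:3,:3]@[0,0,z]+M[:3,3]);p=p[:2]/p[2];print(z,(p-[220,180])*3.6)
E
```

```text
headtop ctr [-0.     -0.0009 -0.027 ]
head L [-0.     -0.0091 -0.027 ]
head R [-0.      0.0076 -0.027 ]
head bottom edge [-0.0082 -0.0009 -0.027 ]
shoulder far edge? [ 0.0056 -0.001   0.009 ]
foot far edge [ 0.0023 -0.0009  0.041 ]
hole [-0.0026 -0.0037  0.102 ]
bush L [-0.0025 -0.0145  0.102 ]
bush R [-0.0026  0.0073  0.102 ]
-0.027 [386.4321 461.865 ]
0.009 [384.1626 299.1456]
0.041 [382.7869 200.5047]
```

>>> {"name": "arm_command", "arguments": {"steps": [[[0.004,0,-0.007],[-0.1,-0.1,1],1.0],[[0.004,0,-0.007],[-0.23,-0.24,2.2],1.0],[[0.004,0,-0.007],[-0.23,-0.24,3.4],1.0],[[0.004,0,-0.007],[-0.23,-0.24,4.5],1.0],[[0.004,0,-0.007],[-0.23,-0.24,4.5],1.0]]}}

```text
t: 6.18
tcp_pos: [0.4895, -0.1512, 0.1234]
tool_rot: [3.141, 0.002, -0.333]
ft_force: [0.5, 0.2, -0.5]
opening: 0.0164
```

>>> {"name": "arm_command", "arguments": {"steps": [[[0,0,0],[0,0,0],1.0],[[0,0,0],[0,0,0],1.0],[[0,0,0],[0,0,0],1.0],[[0,0,0],[0,0,0],1.0],[[0,0,0],[0,0,0],1.0]]}}

```text
t: 6.6
tcp_pos: [0.4898, -0.1513, 0.124]
tool_rot: [3.141, 0.001, -0.334]
ft_force: [-0.7, -1.0, -1.8]
opening: 0.0162
```

```bash
python3 st.py .4904 -.1503 .125 -.334; python3 -c "
from h import *
f=viewer.grab_frame('wrist')[...,::-1]
cv2.imwrite('pics/c5.png',cv2.resize(f[180:340,220:440],None,fx=3.6,fy=3.6,interpolation=2))"
```

```text
6.6 [ 0.4898 -0.1513  0.124 ] [ 3.1412  0.0014 -0.3335] [-0.7325 -1.0064 -1.8043] [ 0.059   0.0178 -0.0033] 0.0162029894885505 [ 0.2354  0.5105 -0.0655  2.1744  0.0724  0.4601 -1.7911]
rot [0.0004 0.0014 0.0005] shift [ 0.0282 -0.1104 -0.1029]
```

View pics/c5.png

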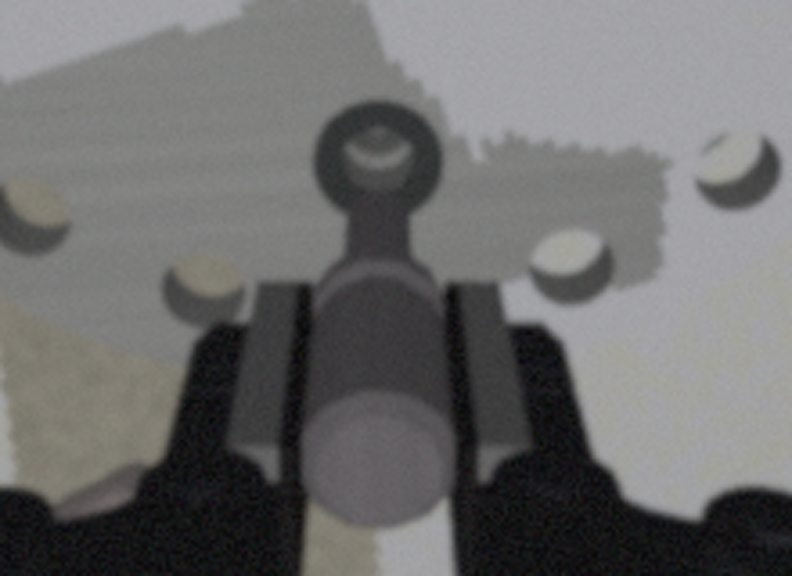

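```bash
python3 - <<'E'
from h import *
c=viewer.calibration("wrist");T=c["T_tool_cam"];K=c["mtx"]
def tool(px,z):
    d=T[:3,:3]@np.linalg.solve(K,[220+px[0]/3.6,180+px[1]/3.6,1.]);p=T[:3,3];return (p+d*(z-p[2])/d[2])*1000
for z in(.054,.056,.058):print(tool((378,158),z),tool((378,100),z),tool((378,216),z))
E
```

```text
[ 1.89413235 -0.74044797 54.        ] [12.22713857 -0.7348772  54.        ] [-8.77798385 -0.74620156 54.        ]
[ 1.0648881  -0.73641521 56.        ] [11.50244737 -0.73078807 56.        ] [-9.71521238 -0.74222701 56.        ]
[ 0.23564386 -0.73238244 58.        ] [10.77775618 -0.72669894 58.        ] [-10.6524409   -0.73825246  58.        ]
```

>>> {"name": "arm_command", "arguments": {"steps": [[[0,0.001,0],[0.06,0,0.5],1.0],[[0,0.001,0],[0.12,0,1],1.0],[[0,0.001,0],[0.12,0,1.4],1.0],[[0,0.001,0],[0.12,0,1.7],1.0],[[0,0.001,0],[0.12,0,1.9],1.0]]}}

```text
t: 7.07
tcp_pos: [0.4905, -0.1516, 0.1042]
tool_rot: [3.141, 0.002, -0.334]
ft_force: [-0.1, 0.4, -1.4]
opening: 0.0162
```

>>> {"name": "arm_command", "arguments": {"steps": [[[0,0,0],[0,0,0],1.0],[[0,0,0],[0,0,0],1.0],[[0,0,0],[0,0,0],1.0],[[0,0,0],[0,0,0],1.0],[[0,0,0],[0,0,0],1.0]]}}

```text
t: 7.48
tcp_pos: [0.4906, -0.1516, 0.1043]
tool_rot: [3.141, 0.001, -0.334]
ft_force: [0.1, 0.7, 0.3]
opening: 0.0166
```

```bash
python3 st.py .4904 -.1503 .105 -.334
```

```text
7.4833 [ 0.4906 -0.1516  0.1043] [ 3.1411  0.0013 -0.3335] [0.08   0.6858 0.3149] [0.0073 0.0328 0.022 ] 0.016558474205637667 [ 0.2315  0.5448 -0.0602  2.1859  0.0782  0.4142 -1.796 ]
rot [0.0005 0.0013 0.0005] shift [-0.0629 -0.1149 -0.071 ]
```

>>> {"name": "arm_command", "arguments": {"steps": [[[0,0.001,0],[0,0,0.15],1.0],[[0,0.001,0],[0,0,0.3],1.0],[[0,0.001,0],[0,0,0.5],1.0],[[0,0.001,0],[0,0,0.7],1.0],[[0,0.001,0],[0,0,0.8],1.0]]}}

```text
t: 7.9
tcp_pos: [0.4905, -0.1516, 0.096]
tool_rot: [3.141, 0.001, -0.334]
ft_force: [-0.5, -0.8, -1.7]
opening: 0.0166
```

```bash
python3 st.py .4904 -.1503 .105 -.334
```

```text
7.9 [ 0.4905 -0.1516  0.096 ] [ 3.1411  0.0006 -0.3335] [-0.4654 -0.819  -1.7075] [-0.0268  0.0179 -0.0714] 0.016553376658473166 [ 0.2294  0.559  -0.0575  2.192   0.0807  0.3932 -1.7983]
rot [0.0005 0.0006 0.0005] shift [-0.0502 -0.1163 -0.9034]
```

>>> {"name": "arm_command", "arguments": {"steps": [[[0,0,0],[0,0,0.2],1.0],[[0,0,0],[0,0,0.4],1.0],[[0,0,0],[0,0,0.6],1.0],[[0,0,0],[0,0,0.8],1.0],[[0,0,0],[0,0,1],1.0]]}}

```text
t: 8.32
tcp_pos: [0.4905, -0.1516, 0.0857]
tool_rot: [3.141, 0.001, -0.334]
ft_force: [-0.3, 0.1, -0.7]
opening: 0.0165
```

```bash
python3 st.py .4904 -.1503 .105 -.334
```

```text
8.3167 [ 0.4905 -0.1516  0.0857] [ 3.1411  0.0007 -0.3335] [-0.2953  0.1047 -0.6508] [ 0.036   0.0133 -0.0205] 0.016541435815325783 [ 0.227   0.5771 -0.0544  2.198   0.0835  0.3691 -1.8008]
rot [0.0005 0.0007 0.0005] shift [-0.0504 -0.1185 -1.9277]
```

>>> {"name": "arm_command", "arguments": {"steps": [[[0,0,0],[0,0,0.2],1.0],[[0,0,0],[0,0,0.4],1.0],[[0,0,0],[0,0,0.6],1.0],[[0,0,0],[0,0,0.8],1.0],[[0,0,0],[0,0,0.9],1.0]]}}

```text
t: 8.73
tcp_pos: [0.4905, -0.1516, 0.0768]
tool_rot: [3.141, 0.001, -0.334]
ft_force: [-3.9, 1.1, 20.0]
opening: 0.0162
```

>>> {"name": "arm_command", "arguments": {"steps": [[[0,0,0],[0,0,0.05],1.0],[[0,0,0],[0,0,0.1],1.0],[[0,0,0],[0,0,0.15],1.0],[[0,0,0],[0,0,0.2],1.0],[[0,0,0],[0,0,0.2],1.0]]}}

```text
t: 9.15
tcp_pos: [0.4906, -0.1516, 0.0767]
tool_rot: [3.141, -0.001, -0.334]
ft_force: [-5.8, 2.7, 29.0]
opening: 0.0165
```

```bash
python3 st.py .4904 -.1503 .105 -.334
```

```text
9.15 [ 0.4906 -0.1516  0.0767] [ 3.141  -0.0008 -0.3336] [-5.7605  2.7313 29.0279] [ 0.4345  1.2843 -0.0437] 0.016479438715956734 [ 0.2243  0.593  -0.0508  2.2039  0.0861  0.3458 -1.8033]
rot [ 0.0006 -0.0008  0.0004] shift [-0.0582 -0.1178 -2.8326]
```

>>> {"name": "arm_command", "arguments": {"steps": [[[0,0,0],[0,0,0],1.0],[[0,0,0],[0,0,0],4],[[0,0,0],[0,0,0],4],[[0,0,0],[0,0,0],4],[[0,0,0],[0,0,0],4]]}}

```text
t: 9.57
tcp_pos: [0.4906, -0.1516, 0.0764]
tool_rot: [3.141, -0.0, -0.334]
ft_force: [-0.2, -0.5, -1.2]
opening: 0.0402
```

>>> {"name": "arm_command", "arguments": {"steps": [[[0,0,0],[0,0,-1],4],[[0,0,0],[0,0,-3],4],[[0,0,0],[0,0,-6],4],[[0,0,0],[0,0,-9.5],5],[[0,0,0],[0,0,-13],6]]}}

```text
t: 9.98
tcp_pos: [0.4899, -0.1514, 0.208]
tool_rot: [3.141, 0.001, -0.334]
ft_force: [0.5, -0.7, -0.6]
opening: 0.0596
```

```bash
python3 st.py .53 -.165 .22 -.334
```

```text
9.9833 [ 0.4899 -0.1514  0.208 ] [ 3.1408  0.001  -0.3336] [ 0.5236 -0.6889 -0.6472] [-0.0178 -0.008   0.0249] 0.05957739658310885 [ 0.2495  0.3805 -0.0814  2.1007  0.05    0.6633 -1.77  ]
rot [0.0008 0.001  0.0004] shift [ 4.2379 -0.0261 -1.2025]
```

>>> {"name": "arm_command", "arguments": {"steps": [[[0,0,-0.12],[1.3,0,-0.6],6],[[0,0,-0.24],[2.6,0,-1.2],6],[[0,0,-0.36],[4,0,-1.2],6],[[0,0,-0.48],[5.4,0,-1.2],6],[[0,0,-0.6],[6.6,0,-1.2],6]]}}

```text
t: 10.4
tcp_pos: [0.5529, -0.1733, 0.221]
tool_rot: [3.141, 0.001, 0.272]
ft_force: [-0.9, -0.6, -0.2]
opening: 0.0599
```

>>> {"name": "arm_command", "arguments": {"steps": [[[0,0,-0.12],[0,0,0],6],[[0,0,-0.24],[0,0,0],6],[[0,0,-0.36],[0,0,0],6],[[0,0,-0.48],[0,0,0],6],[[0,0,-0.6],[0,0,0],6]]}}

```text
t: 10.82
tcp_pos: [0.5526, -0.1735, 0.2215]
tool_rot: [3.141, 0.001, 0.878]
ft_force: [-0.2, -0.3, -0.5]
opening: 0.0598
```

```bash
python3 st.py .553 -.172 .22 1.24
```

```text
10.8167 [ 0.5526 -0.1735  0.2215] [3.1413 0.0013 0.8779] [-0.1952 -0.3328 -0.4836] [-0.0201 -0.0272 -0.0064] 0.05983221814361703 [ 0.4931  0.4634 -0.4067  1.9315  0.2518  0.7964 -0.7456]
rot [ 0.      0.0014 -0.3621] shift [ 0.1359 -0.0656  0.1469]
```

>>> {"name": "arm_command", "arguments": {"steps": [[[0,0,-0.12],[0.1,-0.1,0.1],6],[[0,0,-0.24],[0.1,-0.1,0.1],6],[[0,0,-0.36],[0.1,-0.1,0.1],6],[[0,0,-0.36],[0.1,-0.1,0.1],6],[[0,0,-0.36],[0.1,-0.1,0.1],6]]}}

```text
t: 11.23
tcp_pos: [0.5522, -0.1723, 0.2208]
tool_rot: [-3.141, 0.001, 1.234]
ft_force: [-0.2, 0.3, 0.6]
opening: 0.06
```

```bash
python3 st.py .553 -.172 .22 1.24; python3 -c "
from h import *
f=viewer.grab_frame('wrist')[...,::-1];cv2.imwrite('pics/w6.png',f)
cv2.imwrite('pics/c6.png',cv2.resize(f[150:350,200:450],None,fx=3,fy=3,interpolation=2))"; python3 st.py
```

```text
11.2333 [ 0.5522 -0.1723  0.2208] [-3.1412  0.0014  1.2338] [-0.1787  0.2971  0.5673] [ 0.0102 -0.0057 -0.0286] 0.06001960742458974 [ 0.5583  0.4782 -0.5044  1.9294  0.3133  0.8118 -0.4539]
rot [-0.0004  0.0014 -0.0062] shift [0.0556 0.0602 0.0755]
11.2833 [ 0.5524 -0.1723  0.2207] [-3.1414  0.0015  1.2335] [-0.077   0.4338 -0.7603] [-0.0035 -0.0007  0.0196] 0.059625632010779105 [ 0.5577  0.4782 -0.5039  1.9294  0.3133  0.8116 -0.4543]
```

View pics/c6.png

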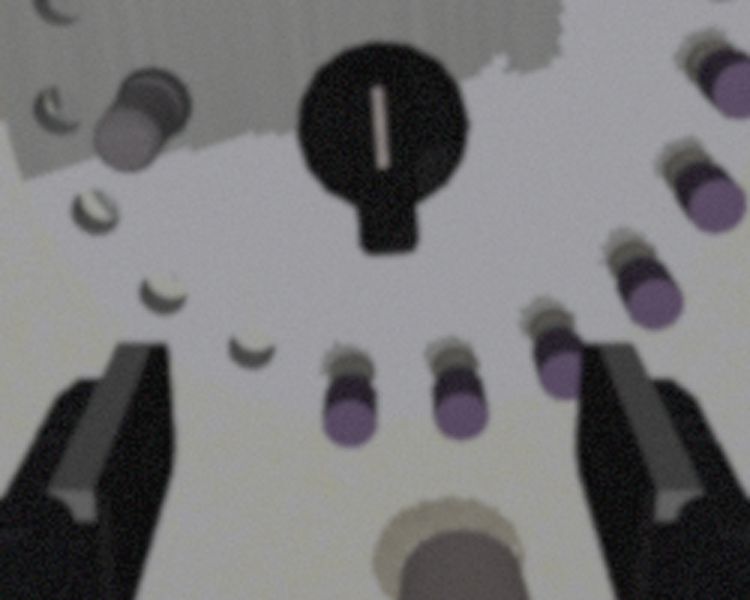

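```bash
python3 - <<'E'
from h import *
f=cv2.imread("pics/w6.png");g=f.min(2)[150:350,200:450]
m=(g[20:70,115:140]>95).astype(np.uint8);n=cv2.connectedComponentsWithStats(m);print(n[2],n[3])
i=[k for k in range(1,n[0]) if 20<n[2][k][4]<400][0];ys,xs=np.where(n[1]==i)
c=viewer.calibration("wrist");T=c["T_tool_cam"];K=c["mtx"]
def tool(px,z=.0797):
    d=T[:3,:3]@np.linalg.solve(K,[*px,1.]);p=T[:3,3];return (p+d*(z-p[2])/d[2])*1000
P=np.array([tool((x+115+200,y+20+150)) for x,y in zip(xs,ys)])
v=cv2.fitLine(P[:,:2].astype(np.float32),cv2.DIST_L2,0,.01,.01).ravel();a=np.arctan2(v[1],v[0]);print(P.min(0),P.max(0),v,a)
print("bar end L,R",tool((200+360/3,150+250/3)),tool((200+417/3,150+250/3)),"white ends",tool((200+377/3,150+86/3)),tool((200+383/3,150+168/3)))
E
```

```text
[[   0    0   25   50 1175]
 [  10   10    4   26   67]
 [   0   47    3    3    6]
 [  24   48    1    2    2]] [[12.07659574 24.43829787]
 [11.31343284 22.73134328]
 [ 0.66666667 48.33333333]
 [24.         48.5       ]]
[ 6.6422663  -0.78530319 79.7       ] [23.96220368  1.2156793  79.7       ] [ 0.9975351  -0.07016931 15.2123165   0.08545275] -0.07022703
bar end L,R [-14.04501707  -4.2423084   79.7       ] [-14.05409466   8.83476655  79.7       ] white ends [24.86216422 -0.34531635 79.7       ] [ 5.93139684  0.99564752 79.7       ]
```

```bash
python3 st.py .555 -.168 .118 1.304
```

```text
11.2833 [ 0.5524 -0.1723  0.2207] [-3.1414  0.0015  1.2335] [-0.077   0.4338 -0.7603] [-0.0035 -0.0007  0.0196] 0.059625632010779105 [ 0.5577  0.4782 -0.5039  1.9294  0.3133  0.8116 -0.4543]
rot [-0.0003  0.0015 -0.0705] shift [ 0.508   0.1098 10.2715]
```

>>> {"name": "arm_command", "arguments": {"steps": [[[0,0.001,-0.035],[0.25,0.05,1.5],6],[[0,0.001,-0.07],[0.5,0.11,4],6],[[0,0.001,-0.07],[0.5,0.11,6.5],6],[[0,0.001,-0.07],[0.5,0.11,8.7],6],[[0,0.001,-0.07],[0.5,0.11,10.2],6]]}}

```text
t: 11.7
tcp_pos: [0.5542, -0.168, 0.117]
tool_rot: [-3.14, 0.001, 1.3]
ft_force: [-0.8, -1.3, -0.5]
opening: 0.06
```

>>> {"name": "arm_command", "arguments": {"steps": [[[0,0,0],[0,0,0],6],[[0,0,0],[0,0,0],6],[[0,0,0],[0,0,0],6],[[0,0,0],[0,0,0],5],[[0,0,0],[0,0,0],4]], "newtons": 40}}

```text
t: 12.12
tcp_pos: [0.5548, -0.1682, 0.1182]
tool_rot: [-3.141, 0.001, 1.299]
ft_force: [-0.9, 0.5, 0.4]
opening: 0.041
```

```bash
python3 st.py .555 -.168 .118 1.304; python3 -c "
from h import *
f=viewer.grab_frame('wrist')[...,::-1];cv2.imwrite('pics/w7.png',f)
cv2.imwrite('pics/c7.png',cv2.resize(f[150:350,200:450],None,fx=3,fy=3,interpolation=2))"
```

```text
12.1167 [ 0.5548 -0.1682  0.1182] [-3.1414  0.0011  1.2992] [-0.8913  0.5076  0.3567] [-0.0535 -0.0616 -0.0236] 0.040981262363180275 [ 0.4937  0.6099 -0.4374  2.0134  0.4391  0.6102 -0.5115]
rot [-0.0002  0.0011 -0.0048] shift [0.0207 0.0167 0.0181]
```

View pics/c7.png

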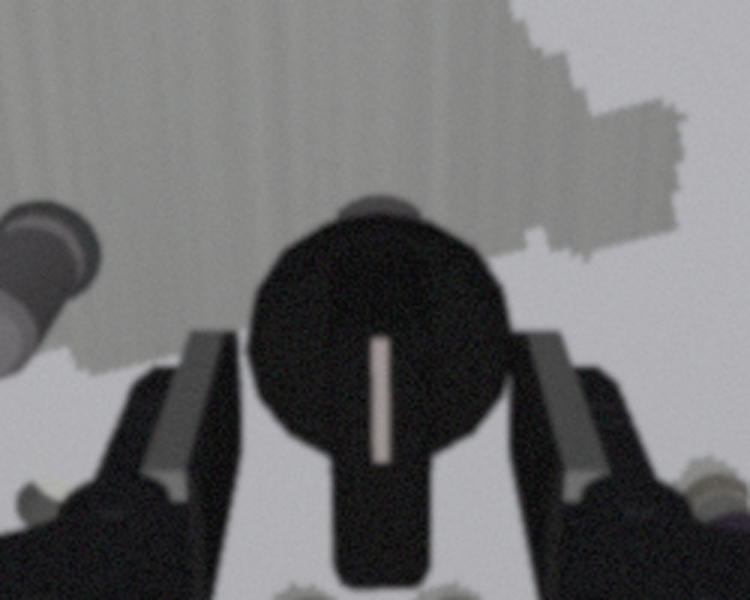

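```bash
python3 - <<'E'
from h import *
c=viewer.calibration("wrist");T=c["T_tool_cam"];K=c["mtx"]
def tool(u,v,z=-.0228):
    d=T[:3,:3]@np.linalg.solve(K,[200+u/3,150+v/3,1.]);p=T[:3,3];return (p+d*(z-p[2])/d[2])*1000
for u,v in((381,585),(381,464),(381,335)):print(tool(u,v))
E
```

```text
[-19.34031345   0.0459816  -22.8       ]
[ 5.93721651e-01  1.96121646e-02 -2.28000000e+01]
[ 1.99951855e+01 -6.05276396e-03 -2.28000000e+01]
```

>>> {"name": "arm_command", "arguments": {"steps": [[[0,0,0],[0,0,0],3],[[0,0,0],[0,0,0],2],[[0,0,0],[0,0,0],1],[[0,0,0],[0,0,0],0.8],[[0,0,0],[0,0,0],0.8]], "newtons": 60}}

```text
t: 12.58
tcp_pos: [0.5556, -0.1685, 0.1187]
tool_rot: [3.14, 0.001, 1.299]
ft_force: [0.8, -2.1, 5.8]
opening: 0.0131
```

>>> {"name": "arm_command", "arguments": {"steps": [[[0,0,0],[0,0,0],0.8],[[0,0,0],[0,0,0],0.8],[[0,0,0],[0,0,0],0.8],[[0,0,0],[0,0,0],0.8],[[0,0,0],[0,0,0],0.8]]}}

```text
t: 13.0
tcp_pos: [0.5556, -0.1685, 0.1188]
tool_rot: [3.14, 0.001, 1.299]
ft_force: [-0.2, -0.1, 2.4]
opening: 0.0127
```

```bash
python3 st.py .555 -.168 .118 1.304
```

```text
13.0 [ 0.5556 -0.1685  0.1188] [3.1399 0.0012 1.2993] [-0.2097 -0.0662  2.3863] [-0.0817  0.0214  0.102 ] 0.01267571005878009 [ 0.4938  0.6092 -0.4372  2.0124  0.4394  0.61   -0.5112]
rot [ 0.0017  0.0012 -0.0047] shift [ 0.0333 -0.0727  0.0799]
```

>>> {"name": "arm_command", "arguments": {"steps": [[[0,0,0.07],[0,0,0],0.8],[[0,0,0.14],[0,0,0],0.8],[[0,0,0.21],[0,0,0],0.8],[[0,0,0.28],[0,0,0],0.8],[[0,0,0.35],[0,0,0],0.8]]}}

```text
t: 13.42
tcp_pos: [0.5557, -0.1686, 0.1188]
tool_rot: [3.139, 0.0, 0.946]
ft_force: [0.9, -0.2, 2.1]
opening: 0.0128
```

>>> {"name": "arm_command", "arguments": {"steps": [[[0,0,0],[0,0,0],0.8],[[0,0,0],[0,0,0],0.8],[[0,0,0],[0,0,0],0.8],[[0,0,0],[0,0,0],0.8],[[0,0,0],[0,0,0],0.8]]}}

```text
t: 13.83
tcp_pos: [0.5558, -0.1686, 0.1188]
tool_rot: [3.139, 0.0, 0.947]
ft_force: [1.2, 0.2, 1.0]
opening: 0.0128
```

```bash
python3 st.py .5556 -.1685 .1188 0.601
```

```text
13.8333 [ 0.5558 -0.1686  0.1188] [3.1394 0.0002 0.9467] [1.2382 0.2138 0.9923] [-0.0515  0.0074  0.0468] 0.012799637959052113 [ 0.4279  0.5952 -0.3385  2.0165  0.3474  0.5828 -0.7732]
rot [ 0.0022 -0.0001  0.3457] shift [-0.0009 -0.0191 -0.0015]
```

>>> {"name": "arm_command", "arguments": {"steps": [[[0,0,0.07],[0,0,0],0.8],[[0,0,0.14],[0,0,0],0.8],[[0,0,0.21],[0,0,0],0.8],[[0,0,0.28],[0,0,0],0.8],[[0.002,0,0.346],[0,0,0],0.8]]}}

```text
t: 14.25
tcp_pos: [0.5559, -0.1687, 0.1188]
tool_rot: [3.141, -0.0, 0.598]
ft_force: [0.1, -0.6, 1.1]
opening: 0.0128
```

>>> {"name": "arm_command", "arguments": {"steps": [[[0,0,0],[0,0,0],0.8],[[0,0,0],[0,0,0],0.8],[[0,0,0],[0,0,0],0.8],[[0,0,0],[0,0,0],0.8],[[0,0,0],[0,0,0],0.8]]}}

```text
t: 14.67
tcp_pos: [0.5559, -0.1687, 0.1188]
tool_rot: [3.141, -0.001, 0.599]
ft_force: [1.3, -0.6, 1.9]
opening: 0.0126
```

```bash
python3 st.py .5556 -.1685 .1188 0.252
```

```text
14.6667 [ 0.5559 -0.1687  0.1188] [ 3.1413 -0.0005  0.599 ] [ 1.3047 -0.6074  1.8537] [-0.1323 -0.0628  0.0301] 0.012552979057601575 [ 0.3631  0.5858 -0.2419  2.0195  0.2503  0.5635 -1.0242]
rot [ 0.0002 -0.0006  0.347 ] shift [-0.0085 -0.0327 -0.0036]
```

>>> {"name": "arm_command", "arguments": {"steps": [[[0,0,0.07],[0,0,0],0.8],[[0,0,0.14],[0,0,0],0.8],[[0,0,0.21],[0,0,0],0.8],[[0,0,0.28],[0,0,0],0.8],[[0,0,0.345],[0,0,0],0.8]]}}

```text
t: 15.08
tcp_pos: [0.556, -0.1689, 0.1188]
tool_rot: [3.141, -0.001, 0.251]
ft_force: [0.5, -0.2, 2.0]
opening: 0.0128
```

>>> {"name": "arm_command", "arguments": {"steps": [[[0,0,0],[0,0,0],0.8],[[0,0,0],[0,0,0],0.8],[[0,0,0],[0,0,0],0.8],[[0,0,0],[0,0,0],0.8],[[0,0,0],[0,0,0],0.8]]}}

```text
t: 15.5
tcp_pos: [0.556, -0.1689, 0.1188]
tool_rot: [3.142, -0.001, 0.252]
ft_force: [0.8, -0.7, 1.3]
opening: 0.0129
```

```bash
python3 st.py .5556 -.1685 .1188 0.252; python3 -c "
from h import *
f=viewer.grab_frame('wrist')[...,::-1];s=viewer.grab_frame('scene')[...,::-1]
cv2.imwrite('pics/c8.png',np.hstack([cv2.resize(f,(480,300)),cv2.resize(s[150:280,210:410],(320,300))]))"
```

```text
15.5 [ 0.556  -0.1689  0.1188] [ 3.1415 -0.001   0.2521] [ 0.7722 -0.7039  1.2763] [-0.0969 -0.1433  0.1021] 0.012940288053456463 [ 0.2962  0.5793 -0.1437  2.0238  0.1506  0.5473 -1.2718]
rot [ 0.0001 -0.001   0.0001] shift [-0.0276 -0.0491 -0.0015]
```

View pics/c8.png

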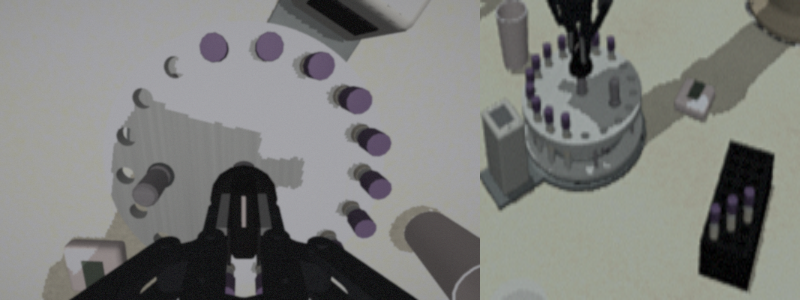

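```bash
python3 -c "
from cell import arm
print(arm.sign_off())"
```

```text
the job is handed in; nothing more can be done
None
```

The drive pin is fully home in the carousel, and the knob is turned clockwise to the third stop with the gripper still holding it. I handed the job in at about 15.5 s of the 58 s allowed; no verdict is reported.

- **Pin:** it slid through the plate and driver arm with almost no force. It stopped at a TCP height of 76.7 mm, the height I had worked out for its shoulder resting on the plate, and held there under a 29 N push.
- **Knob:** I turned it in three separate 20° steps. The measured tool yaw went 1.299, 0.947, 0.599 and 0.252 rad, a total of 1.047 rad, which is the third stop. The force stayed under 3 N and the twisting load was about 0.1 N m, the same as before turning.
- **Carousel:** in the last pictures the pin keeps its place relative to the gripper and the tubes have moved round the rim, so the plate turned with the knob.
- **Other things:** the rack tubes, timer and beaker look unmoved in the last pictures. The bottle was not in the final crop, but the arm never went near it.

My first estimate of the carousel's direction from the scene camera was about 0.07 rad off. I corrected it from wrist pictures before gripping the knob. I did not measure the plate angle directly, only from the pictures.

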